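Load a specimen rod and hold its holder home in the corner stop

TASK

Take the longer of the two steel rods out of the white rack and drop it end-down into the bore of the square aluminium holder block, then set the holder flat on the plate of the corner stop and press it into the corner so that it lies squarely against both fences at once. Finish while still holding it: keep the gripper on the block and keep pressing it against both fences when your program ends. Leave the shorter rod in the rack, and do not disturb the stopwatch, the spirit level or the sample jar.

Things in the scene. Friction and masses are not known exactly. Their poses are not given: they have to be found in the camera images.
- long_rod_centre (a point): centre (half-way up its axis) of the longer rod: plain steel, 16 mm diameter, 60 mm long, about 90 g, lower end chamfered; own z along the rod, up. It stands upright in one of the two rack holes (which one varies), its top 66 mm above the bench, 40 mm of it above the rack.
- short_rod_centre (a point): centre of the shorter rod: steel, 16 mm diameter, 40 mm long; it stands in the other rack hole, its top 20 mm above the rack. Stays there.
- rack: fixed white plastic block, 45 (x) x 115 (y) x 26 mm high, origin at the centre of its underside on the bench; two upright holes 17.5 mm wide and 20 mm deep at its own y = +30 and -30 mm (x = 0).
- holder_centre (a point): centre of the loose holder, a square aluminium block 50 x 50 x 48 mm high on the bench, about 0.3 kg; x, y square to its sides, z up. All four sides are alike: any may go against any fence. In the middle of its top a bore, 19 mm diameter, 44 mm deep (floor 20 mm below this centre), mouth chamfered. With the long rod home, the rod's centre is 10 mm above this point.
- corner (a point): inner corner of the corner stop (fixed grey plate 140 x 140 x 6 mm with a steel fence along two sides): where the fences' inner faces meet, on the plate's upper face. Own x points square into the back fence, y into the left fence, z up; the clear plate runs 128 mm in -x and -y. Holder home: its centre is at -25, -25, +24 mm in these axes.
- fence_back: fence on the stop's +x side (away from the robot): rigid steel bar 120 mm long along y, 12 mm thick, only 14 mm high above the plate: fingers gripping the holder's upper 30 mm pass above it. It ends 8 mm short of the corner. Origin and axes are the plate's: centre of its underside, 58 mm in -x and -y from the corner.
- fence_left: the same kind of fence on the corner stop's own +y side (the robot's left): 120 mm long along x, 12 mm thick, 14 mm high above the plate. Origin and axes as for fence_back. Friction on the plate and along one fence can take up several newtons of the push on the other: press about 10 to 15 N each way.
- holder: the same holder block, origin at the centre of its underside. With the long rod home, 16 mm of rod stands out of its top; the rod is loose in the bore.
- stopwatch: bystander: stopwatch lying on the bench, 73 x 58 x 14 mm, origin under its centre.
- level_block: bystander: brass spirit level, 18 x 70 x 20 mm, origin under its centre.
- sample_jar: bystander: closed sample jar, 57 mm diameter, 67 mm high, origin under its centre.
- long_rod: the same longer rod, origin at the centre of its lower end.
- old_viscometer: beige instrument box, fixed, an obstacle only: 241 (x) x 280 (y) x 185 mm high with a 480 mm post, origin under its centre; it stands behind the rack and the holder, so carry things sideways before moving out.
There are look-alikes about, which are no part of the job. Leave any orange or yellow look-alike of the holder alone.

How it is judged:
On the way:
1. the long rod stands home in the holder's bore, let go (horizontal distance between long_rod_centre and holder_centre below 0.006 m and z of long_rod_centre in the frame of holder_centre between 0.006 and 0.014 m and angle between the z axis of long_rod_centre and the z axis of holder_centre, either way round below 0.12 rad and contact force between long_rod and the fingers below 0.1 N), for 0.2 s.
At the end, for the whole second after the job is handed in: Long rod home in the bore (6 mm off axis at most, centre 6 to 14 mm above the holder's); fingers on the holder, over 1 N on each fence; holder flat on the plate (tilt < 0.05 rad), square within 0.045 rad, within 3 mm of home, still (horizontal distance between long_rod_centre and holder_centre below 0.006 m and z of long_rod_centre in the frame of holder_centre between 0.006 and 0.014 m and angle between the z axis of long_rod_centre and the z axis of holder_centre, either way round below 0.12 rad and contact force between holder and fence_back above 1 N and contact force between holder and fence_left above 1 N and contact force between holder and the fingers above 1 N and x of holder_centre in the frame of corner between -0.028 and -0.022 m and y of holder_centre in the frame of corner between -0.028 and -0.022 m and z of holder_centre in the frame of corner between 0.021 and 0.027 m and angle between holder_centre's own z axis and vertical below 0.05 rad and (angle between the x axis of holder_centre and the x axis of corner, either way round below 0.045 rad or angle between the x axis of holder_centre and the y axis of corner, either way round below 0.045 rad) and linear speed of holder below 0.02 m/s); the arm keeps its last pose, push and grip.
It fails at once if the shorter rod is moved more than 15 mm (distance of short_rod_centre from where it was at the start of the episode above 0.015 m).
It fails at once if the stopwatch, spirit level or sample jar is moved more than 20 mm (distance of any of stopwatch, level_block, sample_jar from where it was at the start of the episode above 0.02 m).
It also fails if it takes over 72 s, if anything falls off the work surface, if the arm or the gripper's body presses on something with over 40 N, if the wrist force passes 120 N, or if a joint passes its speed limit or range.

ROBOT

A 6-joint arm with a two-finger parallel gripper is mounted at the origin on a cart in front of the work surface, level with it; the furniture and walls round the work are solid. World frame = base frame: x ahead of the robot, y to its left, z up, the work surface at z = 0. Lengths are in m, angles in rad, forces in N, time in s.
With the tool pointing down it reaches from about 0.375 to 0.9 m from the base axis. Payload 3.1 kg.
Tool frame: the origin (TCP) lies at the very end of the fingers, on their centre line; the grasp point (between the pads) lies 19 mm behind it; x points along the fingers, z is the direction in which the jaws open and shut, and the axes are right-handed (so a half turn about x gives the same grasp; the last joint's range is limited). The gripper opens to 85 mm and grips with 20 to 120 N. Pads are 22 mm wide; open, the fingers measure 114 mm over their backs; the gripper's body (76 mm by 85 mm) begins 54 mm behind the grasp point. The pads swing forward as they close: fully open they stand 13 mm farther back than shut.
Start: joints at [-1.347, 0.527, 1.433, -0, 1.181, -0.178], TCP at [0.245, -0.575, 0.231] pointing down, gripper open.
Joint ranges: [-3.08, 3.08], [-0.75, 2.2], [0.22, 2.44], [-1.43, 4.57], [0, 2.65], [-2.85, 2.85]. Speed limits (rad/s): [2.79, 2.79, 3.14, 3.14, 3.14, 3.14].

INTERFACE

Orientations are given as a unit quaternion [x, y, z, w].
In Python, from station import manip, viewer, job gives the robot as it stands.
- The arm moves only by the tool move_arm, never from a script. Its argument "deltas" is one flat list of numbers, 7 for each row, row after row: the finger opening in mm, from 0 to 85.4, then the shift along the tool's x, y, z in mm, then the turn, a rotation vector about the tool's x, y, z in degrees. In form: [jaw, tx, ty, tz, rx, ry, rz, jaw, tx, ty, tz, rx, ry, rz, ...]. A call has 1 to 10 rows; each row shifts and turns the commanded pose from where the row before left it, along the tool's axes as they then stand; what a row does not reach is not made up. A row lasts 1/10 s, in which the tool goes at most 50 mm and 8.59 degrees, less where a joint would pass 70% of its speed; a pose out of reach is approached as far as the arm can. A call is refused whole if a number of a shift passes 50 or a number of a turn 8.59, either way. A call with a gripper value outside its range is refused whole. The fingers move at their own pace and stop on an object; "force" is the grip in N (left out, the last holds). Time passes only in rows, so rows that do not move let the fingers close. It gives the time, the measured TCP pose, the force and the opening at its end, in the units of the state.
- manip.sense(): the state, without advancing time (a new reading comes with each control period).
- viewer.snapshot(name): name is "scene" or "side" or "wrist"; returns a dict with "image" (480x640x3 uint8, red, green, blue), "depth" (480x640 float32, m along the optical axis (not along the pixel's ray), 0 where there is no reading), "fovy" (degrees; the focal length in pixels is half the picture's height over the tangent of half this angle, whatever the lens; pixels are square), "cx", "cy" (the principal point, pixels), "R" (3x3) and "t" (3): a world point X has camera coordinates R X + t. Camera axes: x right, y down, z forward; pixel columns grow to the right and rows downward; lengths in m; the calibration is good to about 2 mm. A picture is of the moment at which its call begins.
- job.sign_off(): hands the job in, once; it reports no verdict.
The state is a dict: "t": time; "q": joint angles; "qd": joint speeds; "tau": joint torques, N m; "tcp_pos": TCP position; "tool_rot": TCP orientation; "force": force on the tool from outside, world axes, zero at the start; "ft_torque": the same for the moment, N m; "finger_gap": opening from 0.0 (shut) to 1.0 (fully open).
Only numpy, scipy, OpenCV 4.12 (cv2) and the standard library are available. Lean on these libraries where they do the work, as an engineer would, in place of code of your own. Each camera call takes 0.05 s, during which the arm holds its last target.

## Working session

There is one attempt and no reset: what is moved stays moved. The work goes in short steps, Python scripts to look and compute and a tool call to move; the robot and the scene stay as the last step left them, time stands still between calls to the robot, and variables do not carry over. Pictures are saved under pics/ and viewed, and the job is handed in when it is done.

Besides the shell and the picture viewer there is one more tool, called after "Emit:" as name(argument=value, ...) on one line, values as JSON. move_arm: Moves the arm, as the interface text tells. Its arguments: {"type":"object","properties":{"deltas":{"type":"array"},"force":{"type":"number"}},"required":["deltas"]}

```bash
ls; mkdir -p pics
python3 - <<'E'
from station import manip, viewer, job
import cv2, numpy as np
s=manip.sense(); print({k:np.round(v,3).tolist() for k,v in s.items()})
for n in ["scene","side","wrist"]:
    d=viewer.snapshot(n); cv2.imwrite(f"pics/{n}0.png",d["image"][:,:,::-1]); np.savez(f"{n}0.npz",**d)
    print(n,d["fovy"],d["cx"],d["cy"],np.round(d["R"],3).tolist(),np.round(d["t"],3).tolist())
E
```

```text
pics
{'t': 0.0, 'q': [-1.347, 0.528, 1.434, -0.0, 1.181, -0.178], 'qd': [-0.0, -0.001, -0.0, -0.001, 0.0, 0.001], 'tau': [0.0, -44.234, -17.802, -0.0, 0.008, -0.0], 'tcp_pos': [0.245, -0.574, 0.23], 'tool_rot': [0.39, 0.59, -0.389, 0.589], 'force': [0.52, 0.079, 0.856], 'ft_torque': [-0.01, 0.03, -0.008], 'finger_gap': 0.999}
scene 49.35247874338544 324.7936356906187 240.90787900732647 [[-0.786, -0.618, -0.006], [-0.343, 0.445, -0.827], [0.514, -0.648, -0.562]] [0.378, 0.277, 0.996]
side 46.99520134077637 314.331035120882 250.99205206884463 [[0.992, -0.127, -0.017], [-0.062, -0.361, -0.931], [0.112, 0.924, -0.366]] [-0.512, 0.066, 1.552]
wrist 69.03900790078396 325.0086112447871 240.0918250169909 [[0.394, -0.919, -0.002], [-0.875, -0.375, 0.307], [-0.283, -0.119, -0.952]] [-0.625, -0.041, 0.38]
```

View pics/scene0.png

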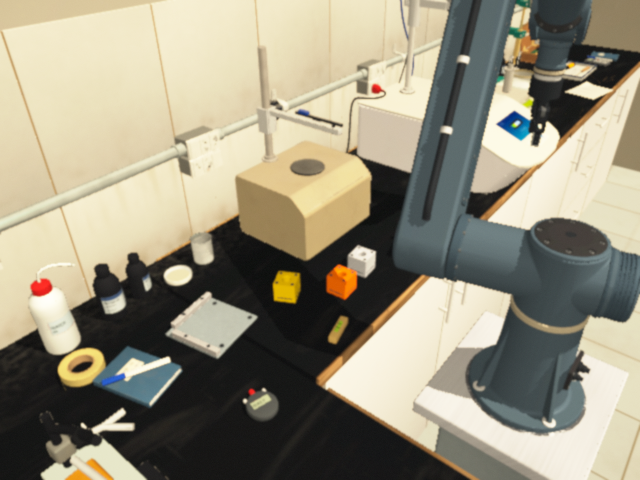

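View pics/side0.png

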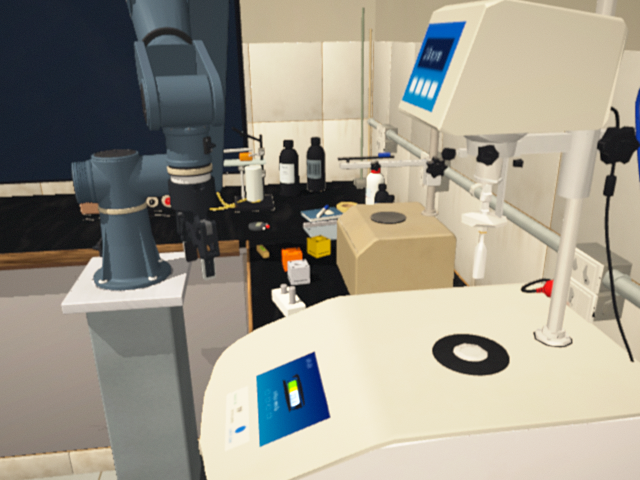

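View pics/wrist0.png

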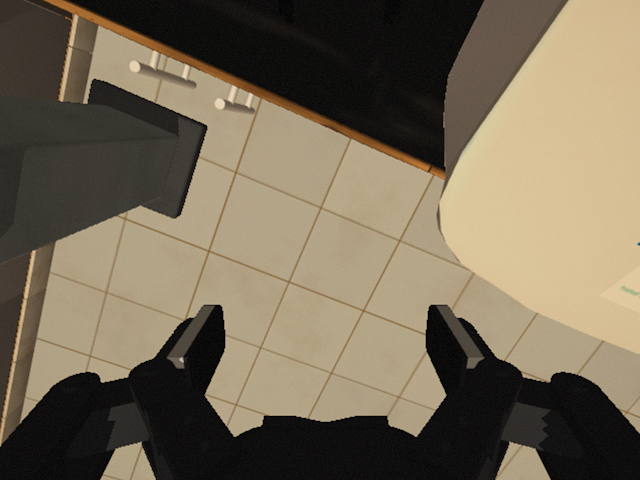

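Scene: the grey holder is at (361,260), orange block (342,281), yellow (287,287), corner stop (212,323), stopwatch (262,403), level (340,329), jar (202,248). Side: the rack with two rods is at (290,298). Next I'll zoom in and measure.

```bash
cat > h.py <<'E'
import numpy as np, cv2
def K(d):
    f=240/np.tan(np.radians(float(d["fovy"]))/2); return f,float(d["cx"]),float(d["cy"])
def cloud(d):
    f,cx,cy=K(d); z=d["depth"].astype(float); v,u=np.mgrid[0:480,0:640]
    P=np.stack([(u-cx)/f*z,(v-cy)/f*z,z],-1)
    return (P-d["t"])@d["R"]   # R^T (p-t)
def proj(d,X):
    f,cx,cy=K(d); p=np.atleast_2d(X)@np.array(d["R"]).T+d["t"]; return np.c_[p[:,0]/p[:,2]*f+cx,p[:,1]/p[:,2]*f+cy]
def ray_z(d,u,v,z):
    f,cx,cy=K(d); R=np.array(d["R"]); c=-R.T@d["t"]; r=R.T@np.array([(u-cx)/f,(v-cy)/f,1]); return c+r*(z-c[2])/r[2]
E
python3 - <<'E'
from h import *
s=dict(np.load("side0.npz")); c=dict(np.load("scene0.npz"))
Ps=cloud(s);Pc=cloud(c)
for n,P,pts in [("side",Ps,[(284,289),(292,286),(284,298),(290,305),(298,266),(299,275),(290,252)]),("scene",Pc,[(361,252),(361,265),(342,272),(287,277),(212,323),(262,403),(340,329),(202,248),(300,220)])]:
    for u,v in pts: print(n,u,v,np.round(P[v,u],3))
a=cv2.resize(s["image"][235:325,240:340,::-1],None,fx=6,fy=6,interpolation=cv2.INTER_CUBIC);cv2.imwrite("pics/sz.png",a)
b=cv2.resize(c["image"][235:365,160:390,::-1],None,fx=3.4,fy=3.4,interpolation=cv2.INTER_CUBIC);cv2.imwrite("pics/cz.png",b)
E
```

```text
side 284 289 [ 0.41  -0.248  0.04 ]
side 292 286 [ 0.427 -0.293  0.068]
side 284 298 [ 0.408 -0.273  0.028]
side 290 305 [ 0.419 -0.31   0.027]
side 298 266 [ 0.456 -0.138  0.052]
side 299 275 [ 0.458 -0.142  0.028]
side 290 252 [ 0.444 -0.028  0.05 ]
scene 361 252 [ 0.461 -0.119  0.046]
scene 361 265 [ 0.44  -0.09   0.033]
scene 342 272 [ 0.452 -0.028  0.044]
scene 287 277 [-0.119  0.757  0.791]
scene 212 323 [0.597 0.25  0.006]
scene 262 403 [0.356 0.343 0.016]
scene 340 329 [0.359 0.103 0.015]
scene 202 248 [0.781 0.111 0.049]
scene 300 220 [ 0.588 -0.042  0.129]
```

View pics/sz.png

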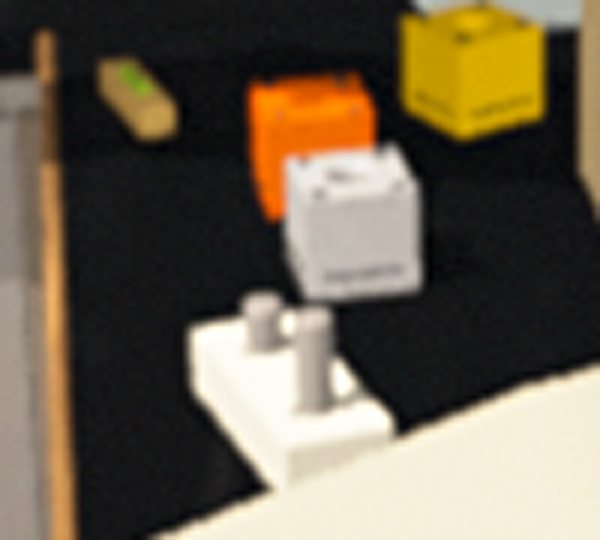

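View pics/cz.png

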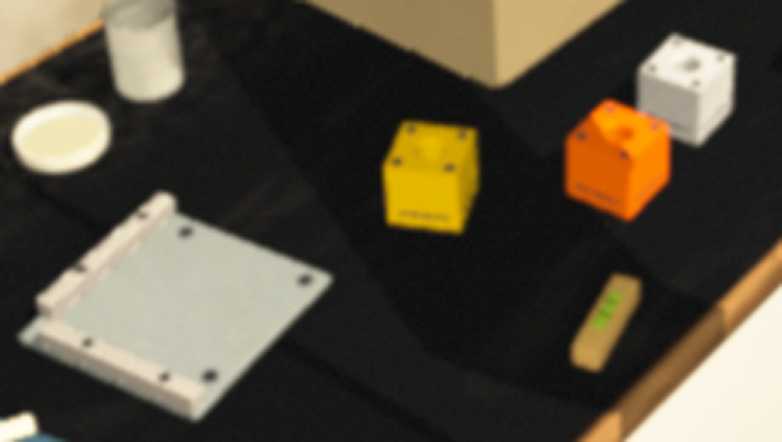

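Run:
```python
from h import *
s=dict(np.load("side0.npz")); c=dict(np.load("scene0.npz"));w=dict(np.load("wrist0.npz"))
Ps=cloud(s);Pc=cloud(c);Pw=cloud(w)
for u,v in [(215,380),(240,330),(300,310),(330,300),(400,295),(300,340),(420,430),(400,60),(470,200),(405,80)]: print(u,v,np.round(Ps[v,u],3))
for u,v in [(460,200),(520,300),(450,80),(560,20),(600,300)]: print("w",u,v,np.round(Pw[v,u],3))
# box extents beige
for u,v in [(237,180),(305,255),(370,205),(310,145),(308,190)]: print("c",u,v,np.round(Pc[v,u],3))
# accurate estimates via known heights
print("long rod top",ray_z(s,292.3,287.5,.066)) 
print("short top",ray_z(s,283.7,284.7,.046))
```

```text
215 380 [ 0.268 -0.732  0.121]
240 330 [ 0.279  0.262 -0.349]
300 310 [ 0.441 -0.325  0.019]
330 300 [ 0.465 -0.638  0.198]
400 295 [ 0.584 -0.649  0.203]
300 340 [ 0.404 -0.724  0.176]
420 430 [ 0.514 -0.986  0.202]
400 60 [0.897 0.529 0.531]
470 200 [ 0.896 -0.181  0.222]
405 80 [0.897 0.454 0.469]
w 460 200 [ 0.31  -0.647  0.138]
w 520 300 [ 0.257 -0.743  0.117]
w 450 80 [ 0.399 -0.632  0.027]
w 560 20 [ 0.409 -0.631  0.176]
w 600 300 [ 0.284 -0.792  0.128]
c 237 180 [ 0.797 -0.041  0.17 ]
c 305 255 [ 0.576 -0.042  0.03 ]
c 370 205 [ 0.611 -0.384  0.004]
c 310 145 [ 0.759 -0.288  0.19 ]
c 308 190 [ 0.61  -0.099  0.178]
long rod top [ 0.42690902 -0.29745948  0.066     ]
short top [ 0.4105469 -0.2354428  0.046    ]
```

```bash
cat >> h.py <<'E'
from scipy.spatial.transform import Rotation as Ro
def plan(tgt,yaw=None,cur=None):
    from station import manip
    s=manip.sense(); R=Ro.from_quat(s["tool_rot"]).as_matrix(); p=np.array(s["tcp_pos"])
    a=np.arctan2(R[1,2],R[0,2])
    print("t",round(float(s["t"]),2),"tcp",np.round(p,4),"yaw",round(np.degrees(a),2),"x",np.round(R[:,0],4),"F",np.round(s["force"],1),"gap",round(s["finger_gap"]*85.4,1))
    if tgt is None: return
    d=np.array(tgt)-p
    print("delta tool mm (orig axes)",np.round(R.T@d*1000,1))
    if yaw is not None:
        r=(np.degrees(a)-yaw+180)%360-180; print("rx total",round(r,2))
        y=np.radians(yaw);R2=np.array([[0,0,-1],[-np.sin(y),np.cos(y),0],[np.cos(y),np.sin(y),0]])
        print("delta in final axes",np.round(R2@d*1000,1))
E
python3 -c "
from h import *
plan([.39,-.24,.25],-15)
plan([.39,-.24,.25],165)
s=dict(np.load('scene0.npz'))
for u,v in [(160,288),(212,303),(173,331),(219,353)]: pass
"
```

```text
t 0.15 tcp [ 0.2449 -0.5744  0.2306] yaw -66.92 x [-4.0e-04  1.6e-03 -1.0e+00] F [0.5 0.8 0.7] gap 85.3
delta tool mm (orig axes) [ -19.   264.6 -250.8]
rx total -51.92
delta in final axes [-19.4 360.6  53.6]
t 0.15 tcp [ 0.2449 -0.5744  0.2306] yaw -66.92 x [-4.0e-04  1.6e-03 -1.0e+00] F [0.5 0.8 0.7] gap 85.3
delta tool mm (orig axes) [ -19.   264.6 -250.8]
rx total 128.08
delta in final axes [ -19.4 -360.6  -53.6]
```

Emit:
move_arm(deltas=[85, 0, 0, 0, -8.2, 0, 0, 85, 0, 0, 0, -8.2, 0, 0, 85, 0, 0, 0, -8.2, 0, 0, 85, 0, 0, 0, -8.2, 0, 0, 85, 0, 0, 0, -8.2, 0, 0, 85, 0, 0, 0, -8.2, 0, 0, 85, 0, 0, 0, -8.2, 0, 0, 85, 0, 0, 0, -8.2, 0, 0, 85, 0, 0, 0, -8.2, 0, 0, 85, 0, 0, 0, -8.2, 0, 0])

```text
t: 1.15
tcp_pos: [0.2449, -0.5746, 0.2309]
tool_rot: [-0.095, 0.701, 0.095, 0.701]
force: [1.2, -0.9, -0.5]
finger_gap: 0.994
```

```bash
python3 -c "
from h import *
plan([.43,-.235,.23],15)
"
```

```text
t 1.15 tcp [ 0.2449 -0.5746  0.2309] yaw 15.42 x [-2.e-04  9.e-04 -1.e+00] F [ 1.2 -0.9 -0.5] gap 84.9
delta tool mm (orig axes) [  1.2 278.2 268.7]
rx total 0.42
delta in final axes [  0.9 280.2 266.7]
```

Emit:
move_arm(deltas=[85, 0, 28, 27, 0, 0, 0, 85, 0, 28, 27, 0, 0, 0, 85, 0, 28, 27, 0, 0, 0, 85, 0, 28, 27, 0, 0, 0, 85, 0, 28, 27, 0, 0, 0, 85, 0, 28, 27, 0, 0, 0, 85, 0, 28, 27, 0, 0, 0, 85, 0, 28, 27, 0, 0, 0, 85, 0, 28, 27, 0, 0, 0, 85, 0, 28, 27, 0, 0, 0])

```text
t: 2.15
tcp_pos: [0.4333, -0.2328, 0.2312]
tool_rot: [-0.093, 0.701, 0.093, 0.701]
force: [-0.3, 0.7, -0.3]
finger_gap: 0.996
```

```bash
cat > snap.py <<'E'
import sys
from station import manip, viewer
from h import *
n,tag=sys.argv[1],sys.argv[2]
d=viewer.snapshot(n); np.savez(f"{n}{tag}.npz",**d); cv2.imwrite(f"pics/{n}{tag}.png",d["image"][:,:,::-1])
plan(None)
E
python3 snap.py wrist 1; python3 snap.py scene 1
```

```text
t 2.2 tcp [ 0.4347 -0.2275  0.2311] yaw 15.23 x [ 7.0e-04  5.1e-03 -1.0e+00] F [0.6 3.  0. ] gap 84.8
t 2.25 tcp [ 0.4337 -0.2301  0.2311] yaw 15.38 x [-7.0e-04  2.5e-03 -1.0e+00] F [ 0.7 -0.3 -0.7] gap 85.3
```

View pics/wrist1.png

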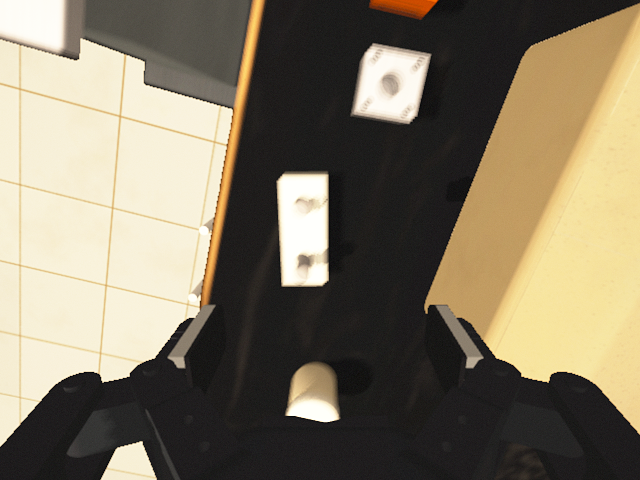

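View pics/scene1.png

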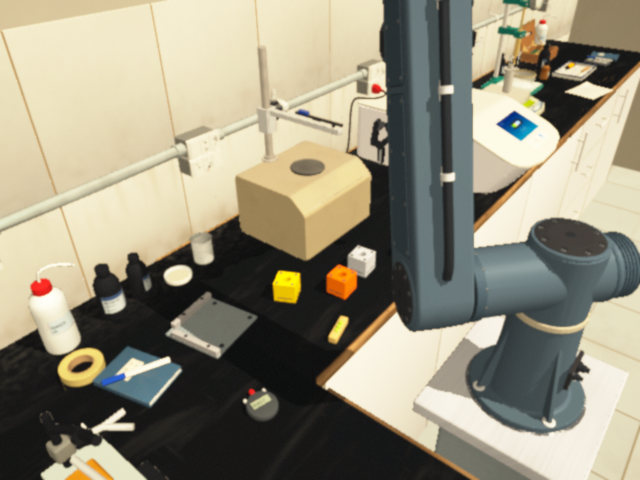

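Wrist view: rack at (305,230) with rods at (305,204) and (305,262), holder at (391,84), and a beige cylinder at (313,395) to avoid. The arm was still settling, so I'll retake it and measure.

```bash
python3 snap.py wrist 2
python3 - <<'E'
from h import *
d=dict(np.load("wrist2.npz")); P=cloud(d); im=d["image"]
for u,v in [(313,372),(313,395),(313,415),(305,204),(305,262),(300,262),(290,230)]: print(u,v,np.round(P[v,u],3))
# rack top by height
m=(abs(P[...,2]-.026)<.006)&(P[...,0]>.36)&(P[...,0]<.48)&(P[...,1]<-.18)&(P[...,1]>-.35)
p=P[m][:,:2].astype(np.float32); r=cv2.minAreaRect(p*1000); print("rack",r)
m=(abs(P[...,2]-.048)<.008)&(P[...,0]>.40)&(P[...,0]<.5)&(P[...,1]<-.07)&(P[...,1]>-.16)
p=P[m][:,:2].astype(np.float32); print("holder",cv2.minAreaRect(p*1000), np.median(P[m][:,2]))
for z0,z1 in [(.036,.05),(.056,.075)]:
    m=(P[...,2]>z0)&(P[...,2]<z1)&(P[...,0]>.36)&(P[...,0]<.48)&(P[...,1]<-.2)&(P[...,1]>-.34)
    print("rod",z0,m.sum(),P[m].mean(0) if m.any() else 0)
a=cv2.resize(im[30:300,260:450,::-1],None,fx=3,fy=2.2*3/2.2,interpolation=cv2.INTER_CUBIC)
cv2.imwrite("pics/w2z.png",cv2.resize(im[30:300,250:450,::-1],None,fx=2.2,fy=2.2,interpolation=cv2.INTER_CUBIC))
E
```

```text
t 2.3 tcp [ 0.4333 -0.2322  0.2312] yaw 15.33 x [-6.e-04  5.e-04 -1.e+00] F [ 0.1 -0.5 -0.5] gap 85.1
313 372 [ 0.476 -0.438  0.01 ]
313 395 [ 0.477 -0.438  0.049]
313 415 [ 0.48  -0.448  0.067]
305 204 [ 0.413 -0.231  0.026]
305 262 [ 0.428 -0.29   0.031]
300 262 [ 0.423 -0.29   0.035]
290 230 [ 0.405 -0.262  0.026]
rack ((416.4164123535156, -267.9498291015625), (44.99759292602539, 115.20048522949219), 15.29294204711914)
holder ((456.8662414550781, -112.7486343383789), (50.181949615478516, 50.188899993896484), 5.909927845001221) 0.048405079943575506
rod 0.036 308 [ 0.41264684 -0.25125067  0.04491505]
rod 0.056 246 [ 0.42455572 -0.29516909  0.06491878]
```

View pics/w2z.png

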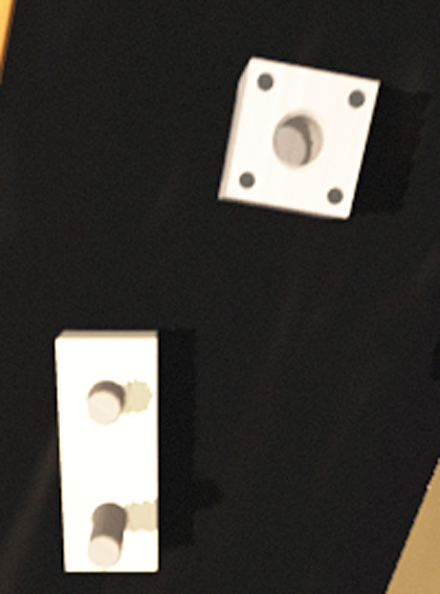

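```bash
python3 -c "
from h import *
plan([.4243,-.2969,.040],15.3)
"
```

```text
t 2.3 tcp [ 0.4333 -0.2322  0.2312] yaw 15.33 x [-6.e-04  5.e-04 -1.e+00] F [ 0.1 -0.5 -0.5] gap 85.1
delta tool mm (orig axes) [191.1 -60.1 -25.7]
rx total 0.03
delta in final axes [191.2 -60.  -25.8]
```

Emit:
move_arm(deltas=[85, 20, -20, -8.5, 0, 0, 0, 85, 20, -20, -8.6, 0, 0, 0, 85, 20, -20, -8.6, 0, 0, 0, 85, 30, 0, 0, 0, 0, 0, 85, 30, 0, 0, 0, 0, 0, 85, 20, 0, 0, 0, 0, 0, 85, 0, 0, 0, 0, 0, 0, 85, 0, 0, 0, 0, 0, 0])

```text
t: 3.1
tcp_pos: [0.4233, -0.2999, 0.0913]
tool_rot: [-0.092, 0.701, 0.092, 0.701]
force: [-1.2, -0.4, -0.1]
finger_gap: 0.991
```

```bash
python3 snap.py wrist 3;python3 -c "
from h import *
plan([.4243,-.2969,.040],15.3)
"
```

```text
t 3.15 tcp [ 0.4238 -0.3002  0.092 ] yaw 15.03 x [ 9.0e-04 -1.2e-03 -1.0e+00] F [-0.6 -0.8  0.2] gap 84.7
t 3.15 tcp [ 0.4238 -0.3002  0.092 ] yaw 15.03 x [ 9.0e-04 -1.2e-03 -1.0e+00] F [-0.6 -0.8  0.2] gap 84.7
delta tool mm (orig axes) [52.   3.1  1.3]
rx total -0.27
delta in final axes [52.   3.   1.3]
```

View pics/wrist3.png

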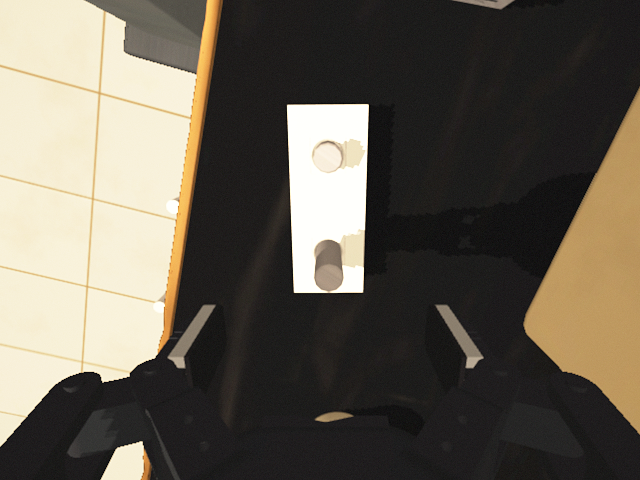

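Rod top is at (329,275) between the finger lines, short rod at (327,156). I'll check the rod's position from this picture.

```bash
python3 -c "
from h import *
d=dict(np.load('wrist3.npz'));P=cloud(d)
print(ray_z(d,328.7,275,.066),P[275,329],ray_z(d,327,155,.046))
m=(P[...,2]>.062)&(P[...,2]<.07)&(abs(P[...,0]-.424)<.03)&(abs(P[...,1]+.297)<.03);print(m.sum(),P[m].mean(0), (P[m].max(0)+P[m].min(0))/2)
m=(abs(P[...,2]-.026)<.006)&(P[...,0]>.36)&(P[...,0]<.48)&(P[...,1]<-.18)&(P[...,1]>-.35)
print(cv2.minAreaRect(P[m][:,:2].astype(np.float32)*1000))
"
```

```text
[ 0.42378272 -0.29512421  0.066     ] [ 0.42383111 -0.29474083  0.06681794] [ 0.4073581 -0.2377051  0.046    ]
697 [ 0.42395888 -0.29594213  0.06600799] [ 0.42425725 -0.29671427  0.06503687]
((416.3431396484375, -268.2195739746094), (45.13092803955078, 115.32638549804688), 15.47582721710205)
```

Emit:
move_arm(deltas=[85, 15, 4, 1, -0.4, 0, 0, 85, 20, 0, 0, 0, 0, 0, 85, 15, 0, 0, 0, 0, 0, 85, 2, 0, 0, 0, 0, 0, 0, 0, 0, 0, 0, 0, 0, 0, 0, 0, 0, 0, 0, 0, 0, 0, 0, 0, 0, 0, 0, 0, 0, 0, 0, 0, 0, 0, 0, 0, 0, 0, 0, 0, 0, 0, 0, 0, 0, 0, 0, 0], force=50)

```text
t: 4.15
tcp_pos: [0.4238, -0.2951, 0.04]
tool_rot: [-0.096, 0.7, 0.095, 0.701]
force: [0.3, -0.0, 5.4]
finger_gap: 0.168
```

```bash
python3 snap.py wrist 4
```

```text
t 4.2 tcp [ 0.4238 -0.2951  0.04  ] yaw 15.49 x [ 6.e-04 -8.e-04 -1.e+00] F [0.  0.  6.3] gap 14.5
```

View pics/wrist4.png

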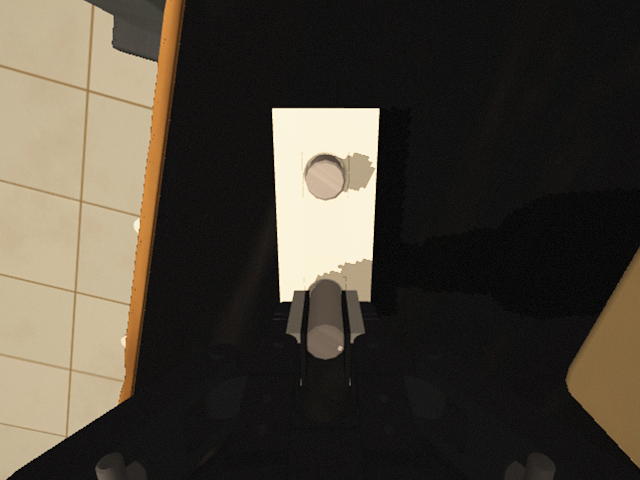

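Rod is between the pads (gap 14.5 mm, with the rod top at (325,343)). Now I'll lift it.

Emit:
move_arm(deltas=[0, -10, 0, 0, 0, 0, 0, 0, -20, 0, 0, 0, 0, 0, 0, -20, 0, 0, 0, 0, 0, 0, -20, 0, 0, 0, 0, 0, 0, -20, 0, 0, 0, 0, 0, 0, -10, 0, 0, 0, 0, 0, 0, 0, 0, 0, 0, 0, 0])

```text
t: 4.9
tcp_pos: [0.4242, -0.2954, 0.1407]
tool_rot: [-0.096, 0.7, 0.094, 0.701]
force: [0.7, -0.6, -1.3]
finger_gap: 0.172
```

```bash
python3 snap.py wrist 5; python3 -c "
from h import *
plan([.4569,-.1127,.14],5.9)
d=dict(np.load('wrist5.npz'));P=cloud(d)
m=(P[...,2]>.09)&(abs(P[...,0]-.424)<.012)&(abs(P[...,1]+.295)<.02);print(m.sum(),P[m].max(0),P[m].min(0))
m=(abs(P[...,2]-.048)<.008)&(P[...,0]>.40)&(P[...,0]<.5)&(P[...,1]<-.07)&(P[...,1]>-.16);print(m.sum(),cv2.minAreaRect(P[m][:,:2].astype(np.float32)*1000))
"
```

```text
t 4.95 tcp [ 0.4237 -0.2949  0.1397] yaw 15.48 x [ 7.e-04 -7.e-04 -1.e+00] F [ 0.7 -0.4 -1.1] gap 14.4
t 4.95 tcp [ 0.4237 -0.2949  0.1397] yaw 15.48 x [ 7.e-04 -7.e-04 -1.e+00] F [ 0.7 -0.4 -1.1] gap 14.4
delta tool mm (orig axes) [ -0.4 166.7  80.6]
rx total 9.58
delta in final axes [ -0.3 177.8  51.8]
14573 [ 0.43599874 -0.27500017  0.23762038] [ 0.41200093 -0.3106983   0.10893434]
1422 ((459.2656555175781, -136.18321228027344), (51.049888610839844, 10.537585258483887), 14.259403228759766)
```

View pics/wrist5.png

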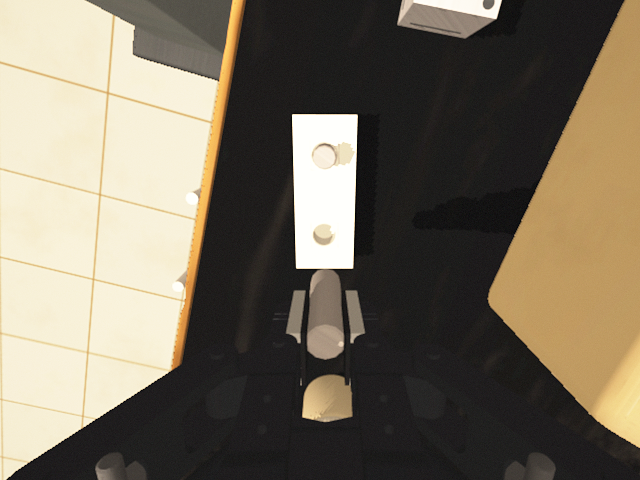

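```bash
python3 -c "
from h import *
d=dict(np.load('wrist5.npz'));P=cloud(d)
print(ray_z(d,325,343,.1657))
m=(abs(P[...,2]-.1657)<.004)&(abs(P[...,0]-.424)<.012)&(abs(P[...,1]+.295)<.012);v,u=np.nonzero(m);print(m.sum(),P[m].max(0),P[m].min(0),u.min(),u.max(),v.min(),v.max())
d=dict(np.load('wrist4.npz'));print(ray_z(d,325,343,.066))
"
```

```text
[ 0.42455676 -0.2977679   0.1657    ]
1485 [ 0.43429311 -0.28300894  0.16969831] [ 0.41201249 -0.30675929  0.16170722] 299 355 310 366
[ 0.42402879 -0.29688631  0.066     ]
```

Emit:
move_arm(deltas=[0, 0, 0, 0, 4.8, 0, 0, 0, 0, 0, 0, 4.8, 0, 0, 0, 0, 30, 8.6, 0, 0, 0, 0, 0, 30, 8.6, 0, 0, 0, 0, 0, 30, 8.6, 0, 0, 0, 0, 0, 30, 8.7, 0, 0, 0, 0, 0, 30, 8.7, 0, 0, 0, 0, 0, 29, 8.6, 0, 0, 0, 0, 10, 0, 0, 0, 0, 0, 0, 10, 0, 0, 0, 0, 0])

```text
t: 5.95
tcp_pos: [0.4565, -0.1109, 0.1181]
tool_rot: [-0.037, 0.706, 0.037, 0.706]
force: [-0.3, -0.6, -1.5]
finger_gap: 0.169
```

Emit:
move_arm(deltas=[0, 0, 0, 0, 0, 0, 0, 0, 0, 0, 0, 0, 0, 0])

```text
t: 6.15
tcp_pos: [0.4564, -0.1123, 0.1185]
tool_rot: [-0.035, 0.707, 0.036, 0.706]
force: [0.6, 0.0, -1.0]
finger_gap: 0.168
```

```bash
python3 snap.py wrist 6; python3 snap.py side 6; python3 -c "
from h import *
plan([.4568,-.1115,.12],5.9)
d=dict(np.load('side6.npz'));cv2.imwrite('pics/s6z.png',cv2.resize(d['image'][200:310,240:370,::-1],None,fx=5,fy=5,interpolation=cv2.INTER_CUBIC))
"
```

```text
t 6.2 tcp [ 0.4567 -0.1124  0.1189] yaw 5.78 x [-6.e-04  2.e-04 -1.e+00] F [ 0.2 -0.9 -0.3] gap 14.2
t 6.25 tcp [ 0.4568 -0.1125  0.1192] yaw 5.79 x [-0.e+00 -1.e-04 -1.e+00] F [ 0.1 -0.5 -1.6] gap 14.3
t 6.25 tcp [ 0.4568 -0.1125  0.1192] yaw 5.79 x [-0.e+00 -1.e-04 -1.e+00] F [ 0.1 -0.5 -1.6] gap 14.3
delta tool mm (orig axes) [-0.8  1.   0.1]
rx total -0.11
delta in final axes [-0.8  1.   0.1]
```

View pics/wrist6.png

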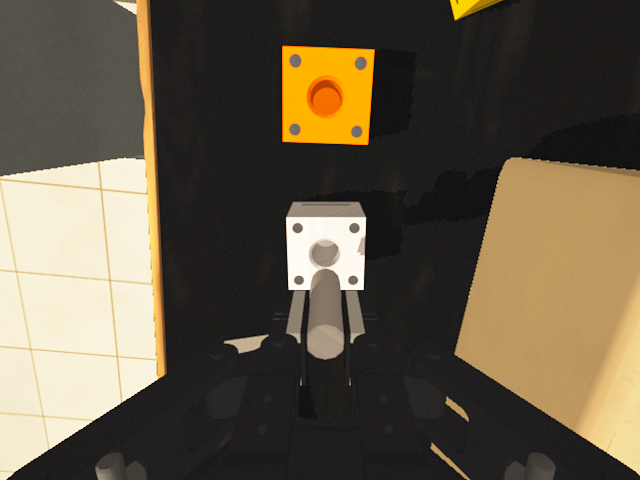

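View pics/s6z.png

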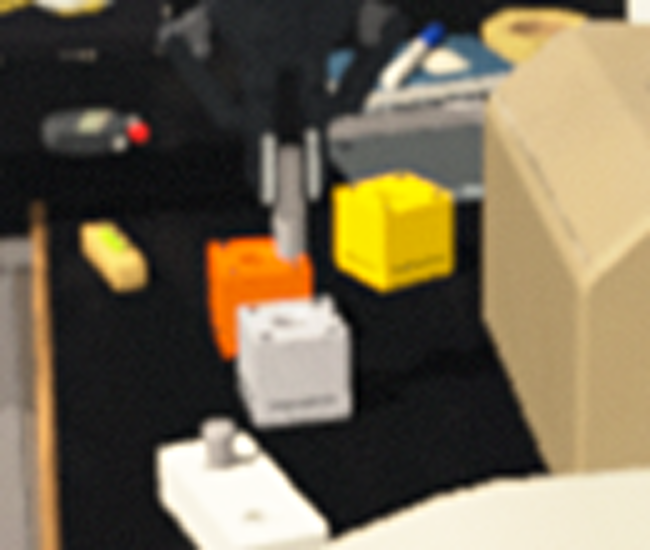

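Bore is at (325,253) and the rod at (325,300) in line with it. I'll measure the bore centre again from here.

```bash
python3 -c "
from h import *
d=dict(np.load('wrist6.npz'));P=cloud(d)
print('bore',ray_z(d,324.5,253,.048))
m=(abs(P[...,2]-.048)<.005)&(P[...,0]>.40)&(P[...,0]<.5)&(P[...,1]<-.07)&(P[...,1]>-.16);print(m.sum(),cv2.minAreaRect(P[m][:,:2].astype(np.float32)*1000))
print('rodtop',ray_z(d,325,342,.1452), 'rod bottom front', ray_z(d,325,271,.0852))
cv2.imwrite('pics/w6z.png',cv2.resize(d['image'][195:365,265:385,::-1],None,fx=3.5,fy=3.5,interpolation=cv2.INTER_CUBIC))
"
```

```text
bore [ 0.45589005 -0.112082    0.048     ]
4607 ((456.87652587890625, -112.78241729736328), (50.15678405761719, 50.563880920410156), 5.992365837097168)
rodtop [ 0.45643559 -0.11326094  0.1452    ] rod bottom front [ 0.45593499 -0.10899243  0.0852    ]
```

View pics/w6z.png

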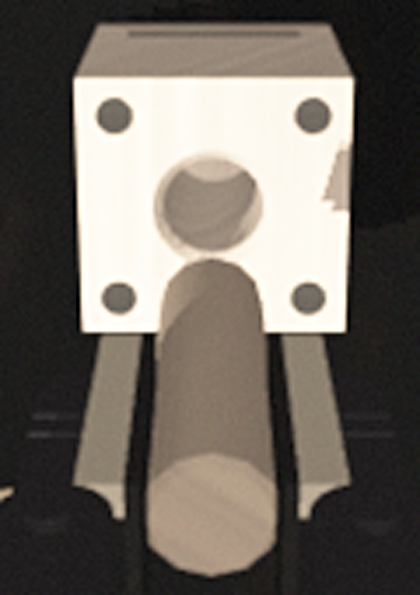

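```bash
python3 -c "
from h import *
d=dict(np.load('wrist6.npz'));P=cloud(d)
for v in range(266,366,6): print(v,[np.round(P[v,u]*1000,1).tolist() for u in (320,325,330)])
"
```

```text
266 [[453.9, -122.1, 46.3], [457.3, -122.5, 44.6], [460.5, -121.6, 46.0]]
272 [[453.1, -107.7, 90.3], [455.7, -106.9, 91.6], [458.3, -106.4, 92.1]]
278 [[453.3, -107.8, 97.8], [455.7, -106.2, 100.9], [458.3, -106.9, 98.6]]
284 [[453.3, -107.2, 106.3], [455.7, -106.7, 106.7], [458.2, -106.9, 105.8]]
290 [[453.4, -107.6, 112.0], [455.7, -106.6, 113.5], [458.1, -106.7, 112.8]]
296 [[453.5, -107.6, 118.2], [455.7, -106.1, 120.6], [458.0, -106.3, 119.7]]
302 [[453.6, -107.2, 124.7], [455.7, -106.5, 125.6], [457.9, -106.7, 124.7]]
308 [[453.7, -107.3, 129.7], [455.7, -106.5, 130.7], [457.8, -106.4, 130.7]]
314 [[453.8, -107.3, 134.8], [455.7, -106.4, 135.9], [457.8, -106.6, 135.1]]
320 [[453.9, -107.7, 138.7], [455.7, -106.6, 140.3], [457.8, -106.9, 139.4]]
326 [[453.9, -107.3, 143.7], [455.7, -106.3, 145.0], [457.7, -106.6, 144.2]]
332 [[454.1, -109.4, 144.7], [456.0, -109.4, 144.4], [457.9, -108.8, 144.9]]
338 [[454.4, -112.2, 144.4], [456.3, -112.3, 144.0], [458.3, -112.0, 144.1]]
344 [[454.7, -115.0, 144.3], [456.6, -114.7, 144.4], [458.4, -113.3, 146.2]]
350 [[454.9, -117.3, 144.9], [456.8, -117.2, 144.7], [458.7, -116.4, 145.5]]
356 [[455.1, -119.9, 145.0], [457.2, -120.6, 143.8], [459.1, -119.8, 144.7]]
362 [[464.1, -232.0, 0.2], [468.5, -231.1, 0.7], [472.9, -231.2, 0.1]]
```

Emit:
move_arm(deltas=[0, 10, 1.8, 0, 0, 0, 0, 0, 15, 0, 0, 0, 0, 0, 0, 10, 0, 0, 0, 0, 0, 0, 5, 0, 0, 0, 0, 0, 0, 5, 0, 0, 0, 0, 0, 0, 5, 0, 0, 0, 0, 0, 0, 0, 0, 0, 0, 0, 0])

```text
t: 6.95
tcp_pos: [0.4565, -0.1096, 0.0689]
tool_rot: [-0.036, 0.706, 0.036, 0.706]
force: [0.0, 1.0, -2.1]
finger_gap: 0.167
```

```bash
python3 snap.py wrist 7
```

```text
t 7.0 tcp [ 0.4566 -0.1096  0.0692] yaw 5.88 x [-3.e-04  2.e-04 -1.e+00] F [ 0.7  0.2 -1. ] gap 14.3
```

View pics/wrist7.png

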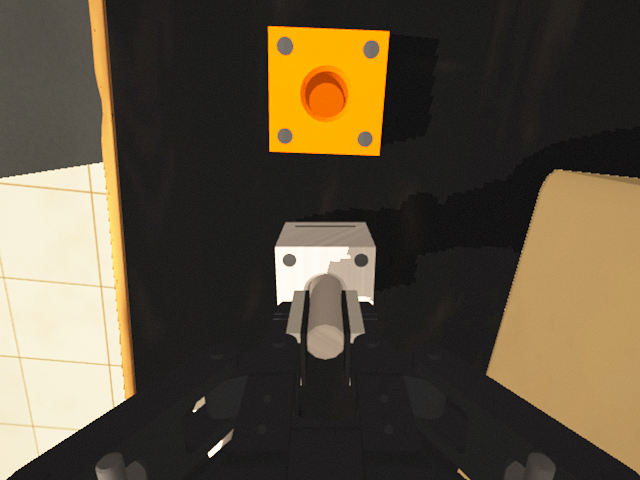

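Rod tip is 13 mm into the bore and there's no contact force. I'll lower further and release.

Emit:
move_arm(deltas=[0, 6, -0.5, 0, 0, 0, 0, 0, 6, 0, 0, 0, 0, 0, 0, 5, 0, 0, 0, 0, 0, 0, 0, 0, 0, 0, 0, 0, 40, 0, 0, 0, 0, 0, 0, 85, 0, 0, 0, 0, 0, 0, 85, 0, 0, 0, 0, 0, 0, 85, 0, 0, 0, 0, 0, 0, 85, 0, 0, 0, 0, 0, 0, 85, 0, 0, 0, 0, 0, 0])

```text
t: 8.0
tcp_pos: [0.4568, -0.1102, 0.0524]
tool_rot: [-0.036, 0.706, 0.036, 0.706]
force: [-0.2, -0.2, -0.0]
finger_gap: 0.996
```

```bash
python3 snap.py wrist 8;  python3 snap.py side 8; python3 -c "
from h import *
d=dict(np.load('side8.npz'));cv2.imwrite('pics/s8z.png',cv2.resize(d['image'][200:310,240:370,::-1],None,fx=5,fy=5,interpolation=cv2.INTER_CUBIC))
d=dict(np.load('wrist8.npz'));P=cloud(d)
m=(abs(P[...,2]-.048)<.005)&(P[...,0]>.40)&(P[...,0]<.5)&(P[...,1]<-.07)&(P[...,1]>-.16);print(m.sum(),cv2.minAreaRect(P[m][:,:2].astype(np.float32)*1000))
m=(P[...,2]>.056)&(P[...,2]<.08)&(abs(P[...,0]-.457)<.02)&(P[...,1]<-.09)&(P[...,1]>-.14);v,u=np.nonzero(m);print(m.sum(),P[m].max(0),P[m].min(0),np.median(P[m],0))
"
```

```text
t 8.05 tcp [ 0.4567 -0.1102  0.0524] yaw 5.88 x [ 2.e-04 -1.e-04 -1.e+00] F [0.7 0.9 0.4] gap 85.2
t 8.1 tcp [ 0.4567 -0.1102  0.0524] yaw 5.88 x [ 1.e-04 -0.e+00 -1.e+00] F [ 0.5 -1.   0.6] gap 85.1
9141 ((456.797119140625, -113.10071563720703), (50.21913146972656, 51.571231842041016), 6.0489583015441895)
1179 [ 0.46457125 -0.10328849  0.06607685] [ 0.44871767 -0.11952083  0.05604803] [ 0.45640804 -0.10965821  0.06400784]
```

View pics/wrist8.png

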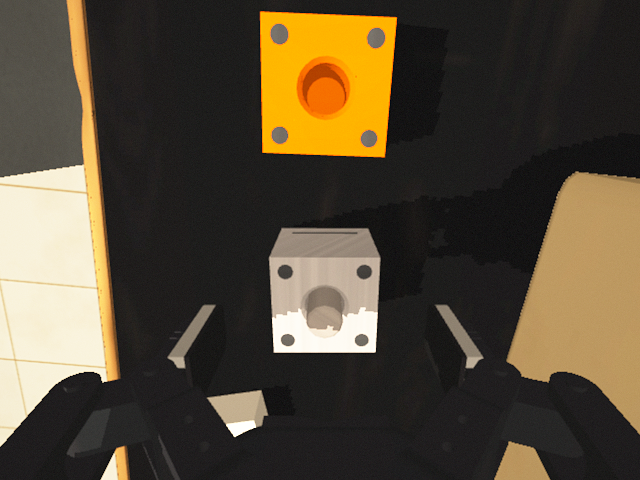

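View pics/s8z.png

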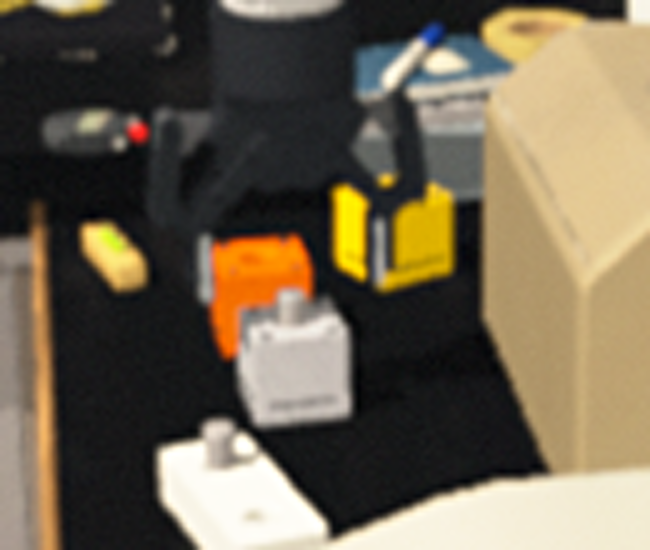

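Rod is home: its top is at z = 64 mm, as required, at (323,320). Now I'll lower over the holder and grip it.

Emit:
move_arm(deltas=[85, 12, -2.8, 0, 0, 0, 0, 85, 13, 0, 0, 0, 0, 0, 85, 12, 0, 0, 0, 0, 0, 85, 0, 0, 0, 0, 0, 0, 30, 0, 0, 0, 0, 0, 0, 30, 0, 0, 0, 0, 0, 0, 30, 0, 0, 0, 0, 0, 0, 30, 0, 0, 0, 0, 0, 0, 30, 0, 0, 0, 0, 0, 0], force=80)

```text
t: 9.0
tcp_pos: [0.4572, -0.1131, 0.0159]
tool_rot: [-0.036, 0.706, 0.036, 0.706]
force: [-1.4, -0.2, 5.2]
finger_gap: 0.572
```

```bash
python3 snap.py wrist 9
python3 - <<'E'
from h import *
c=dict(np.load("scene0.npz"));P=cloud(c); c1=dict(np.load("scene1.npz")); P=cloud(c1)
m=np.zeros((480,640),bool); m[285:365,160:265]=True
mp=m&(abs(P[...,2]-.006)<.0045); mf=m&(P[...,2]>.014)&(P[...,2]<.028)
print(mp.sum(),mf.sum())
print("plate all",cv2.minAreaRect(P[mp|mf][:,:2].astype(np.float32)*1000))
cv2.imwrite("pics/c1z.png",cv2.resize(c1["image"][285:365,155:265,::-1],None,fx=6,fy=6,interpolation=cv2.INTER_CUBIC))
np.savez("f.npz",f=P[mf],p=P[mp])
E
```

```text
t 9.05 tcp [ 0.4571 -0.1131  0.0159] yaw 5.88 x [ 7.e-04 -4.e-04 -1.e+00] F [0.7 0.1 5.7] gap 48.9
3966 701
plate all ((611.4274291992188, 250.09799194335938), (246.56939697265625, 276.4542236328125), 43.623592376708984)
```

View pics/wrist9.png

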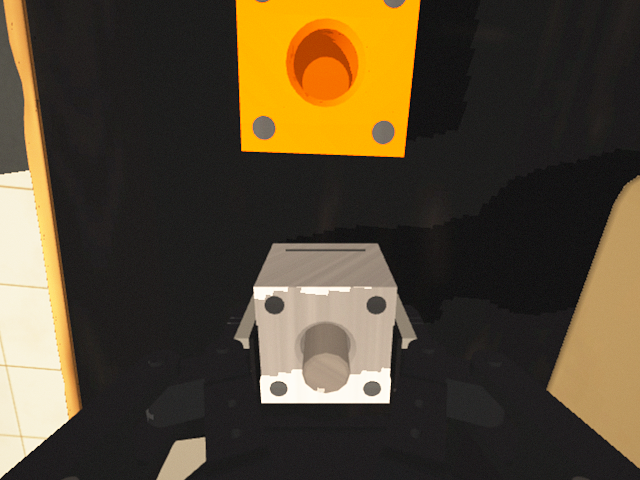

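View pics/c1z.png

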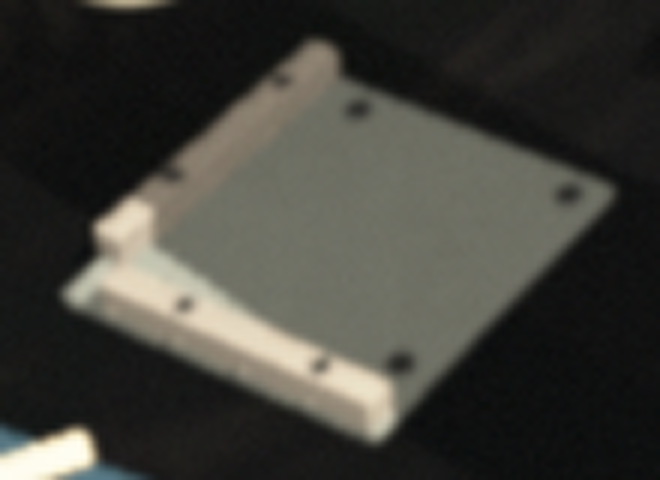

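Run:
```python
from h import *
c=dict(np.load("scene1.npz"))
g=lambda x,y,z: ray_z(c,155+x/6,285+y/6,z)
for n,x,y,z in [("corner apex plate",65,297,.006),("right",615,192,.006),("bottom",378,440,.006),("backfence far top end",310,45,.02),("backfence in far bottom",345,95,.006),("inner corner",150,262,.006),("leftf near inner bottom",400,380,.006)]: print(n,np.round(g(x,y,z),4))
```

```text
corner apex plate [0.647  0.3345 0.006 ]
right [0.5312 0.176  0.006 ]
bottom [0.5086 0.3127 0.006 ]
backfence far top end [0.67   0.1985 0.02  ]
backfence in far bottom [0.651  0.2001 0.006 ]
inner corner [0.6373 0.3046 0.006 ]
leftf near inner bottom [0.5233 0.2893 0.006 ]
```

Holder gripped (48.9 mm gap), with the rod still upright in it at (326,370). I'll lift and carry it left, clear of the beige box.

Emit:
move_arm(deltas=[30, -10, 0, 0, 0, 0, 0, 30, -25, 0, 0, 0, 0, 0, 30, -30, 0, 0, 0, 0, 0, 30, -30, 0, 0, 0, 0, 0, 30, -20, 10, 0, 0, 0, 0, 30, 0, 25, 0, 0, 0, 0, 30, 0, 35, 0, 0, 0, 0, 30, 0, 35, 0, 0, 0, 0, 30, 0, 35, 0, 0, 0, 0, 30, 0, 35, 0, 0, 0, 0])

```text
t: 10.05
tcp_pos: [0.438, 0.0625, 0.1304]
tool_rot: [-0.036, 0.707, 0.036, 0.706]
force: [0.7, 0.4, -4.0]
finger_gap: 0.567
```

```bash
python3 -c "
from h import *
plan([.58,.17,.18],9.2)"
```

```text
t 10.05 tcp [0.438  0.0625 0.1304] yaw 5.85 x [-1.e-03  2.e-04 -1.e+00] F [ 0.7  0.4 -4. ] gap 48.5
delta tool mm (orig axes) [-49.8  92.5 152.2]
rx total -3.35
delta in final axes [-49.6  83.4 157.4]
```

Emit:
move_arm(deltas=[30, 0, 0, 0, -3.4, 0, 0, 30, -8, 15, 22, 0, 0, 0, 30, -8, 15, 25, 0, 0, 0, 30, -8, 15, 25, 0, 0, 0, 30, -8, 15, 30, 0, 0, 0, 30, -8, 13, 30, 0, 0, 0, 30, -8, 10, 25, 0, 0, 0, 30, 0, 0, 0, 0, 0, 0, 30, 0, 0, 0, 0, 0, 0, 30, 0, 0, 0, 0, 0, 0])

```text
t: 11.05
tcp_pos: [0.5783, 0.1679, 0.1772]
tool_rot: [-0.057, 0.706, 0.057, 0.703]
force: [-0.2, -0.5, -4.1]
finger_gap: 0.576
```

```bash
python3 snap.py wrist 10
```

```text
t 11.1 tcp [0.5785 0.1678 0.1774] yaw 9.26 x [-3.8e-03 -5.0e-04 -1.0e+00] F [-0.3  0.2 -4.2] gap 48.8
```

View pics/wrist10.png

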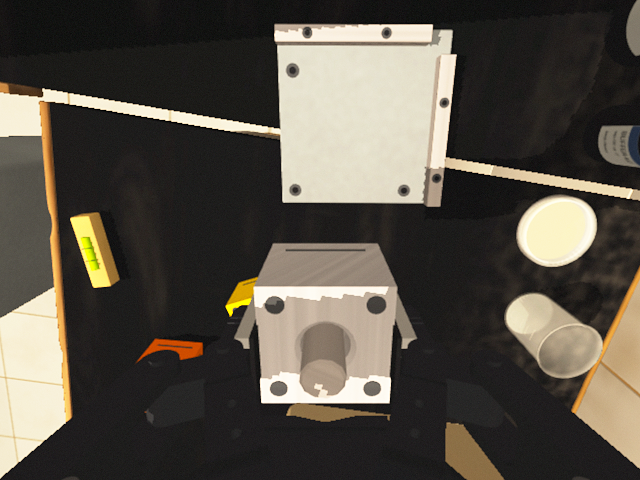

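Wrist view shows the plate from (278,28) to (452,205), with the back fence at x≈440–456 and the left fence at y≈25–43. The inner corner is near (433,43). I'll fit it in world coordinates.

```bash
cat > corner.py <<'E'
import sys
from h import *
d=dict(np.load(sys.argv[1]));P=cloud(d)
m=np.zeros((480,640),bool); m[8:225,265:465]=True
pl=m&(abs(P[...,2]-.006)<.003)&(P[...,0]>.48)
top=m&(abs(P[...,2]-.020)<.003)
lum=d["image"].astype(int).sum(2)
al=P[(pl&(lum>250))|top][:,:2].astype(np.float32)*1000
print("zmed plate",np.median(P[pl][:,2]),"top",np.median(P[top][:,2]),pl.sum(),top.sum())
print("rect all",cv2.minAreaRect(al))
t=P[top][:,:2]*1000
th=np.radians(float(sys.argv[2])) 
for it in range(5):
    ex=np.array([np.cos(th),np.sin(th)]);ey=np.array([-np.sin(th),np.cos(th)])
    a=t@ex;b=t@ey
    A=a.max();B=b.max()
    bk=(a>np.percentile(a,99.5)-12.5)&(b<np.percentile(b,99.5)-25); lf=(b>np.percentile(b,99.5)-12.5)&(a<np.percentile(a,99.5)-25)
    # centre lines
    p1=np.polyfit(b[bk],a[bk],1);p2=np.polyfit(a[lf],b[lf],1)
    th+= (-p1[0]*bk.sum()+p2[0]*lf.sum())/(bk.sum()+lf.sum())
print("yaw",np.degrees(th),"slopes deg",np.degrees(p1[0]),np.degrees(p2[0]))
ex=np.array([np.cos(th),np.sin(th)]);ey=np.array([-np.sin(th),np.cos(th)]);a=t@ex;b=t@ey
fx=(np.percentile(a[bk],2),np.percentile(a[bk],98));fy=(np.percentile(b[lf],2),np.percentile(b[lf],98))
print("back fence a",fx,"left b",fy,"ends", np.percentile(b[bk],[0.5]),np.percentile(a[lf],[.5,99.5]))
cx=np.mean(fx)-6;cy=np.mean(fy)-6
c=cx*ex+cy*ey;print("corner",c,"home holder",(cx-25)*ex+(cy-25)*ey)
E
python3 corner.py wrist10.npz 9.2; python3 -c "
from h import *
d=dict(np.load('wrist10.npz'));P=cloud(d)
for u,v in [(525,300),(570,360),(555,230),(95,250),(640-2,30),(620,145)]:print(u,v,P[v,u])"
```

```text
zmed plate 0.006428743326251136 top 0.020368490084902924 24118 5246
rect all ((595.233642578125, 253.90953063964844), (140.7254180908203, 140.4629669189453), 8.974601745605469)
yaw 9.061454779344954 slopes deg -0.11484290033069174 -0.0920559654431707
back fence a (np.float64(685.4702360582334), np.float64(697.2152169540481)) left b (np.float64(214.94882134853557), np.float64(226.5614684154896)) ends [88.0381539] [558.3381625  671.71035192]
corner [642.96704267 320.01219831] home holder [622.21638705 291.3868548 ]
525 300 [0.78466978 0.11774627 0.01167827]
570 360 [0.81757607 0.08250158 0.0508497 ]
555 230 [0.78585241 0.19119898 0.01428571]
95 250 [0.37226682 0.10344415 0.01628803]
638 30 [0.77497349 0.3466683  0.03562195]
620 145 [0.78857313 0.26880002 0.04427808]
```

```bash
python3 -c "
from h import *
plan([.6123,.2777,.06],8.9)"
```

```text
t 11.1 tcp [0.5785 0.1678 0.1774] yaw 9.26 x [-3.8e-03 -5.0e-04 -1.0e+00] F [-0.3  0.2 -4.2] gap 48.8
delta tool mm (orig axes) [117.2 103.   51.5]
rx total 0.36
delta in final axes [117.4 103.4  50.4]
```

Emit:
move_arm(deltas=[30, 0, 17, 8, 0.3, 0, 0, 30, 0, 26, 14, 0, 0, 0, 30, 0, 26, 14, 0, 0, 0, 30, 15, 24, 14, 0, 0, 0, 30, 25, 10, 0, 0, 0, 0, 30, 30, 0, 0, 0, 0, 0, 30, 30, 0, 0, 0, 0, 0, 30, 15, 0, 0, 0, 0, 0, 30, 0, 0, 0, 0, 0, 0, 30, 0, 0, 0, 0, 0, 0])

```text
t: 12.1
tcp_pos: [0.6142, 0.2777, 0.0639]
tool_rot: [-0.055, 0.705, 0.055, 0.705]
force: [-0.2, -0.1, -2.9]
finger_gap: 0.571
```

```bash
python3 snap.py wrist 11; python3 snap.py scene 11; python3 -c "
from h import *
plan([.6123,.2777,.023],8.9)
d=dict(np.load('scene11.npz'));cv2.imwrite('pics/c11z.png',cv2.resize(d['image'][250:370,140:280,::-1],None,fx=5,fy=5,interpolation=cv2.INTER_CUBIC))"
```

```text
t 12.15 tcp [0.6151 0.278  0.0648] yaw 8.96 x [ 2.8e-03  8.0e-04 -1.0e+00] F [ 0.9 -0.3 -5.1] gap 48.8
t 12.2 tcp [0.6153 0.2781 0.0653] yaw 8.96 x [ 0.0036  0.001  -1.    ] F [-0.2 -0.2 -3.1] gap 48.5
t 12.2 tcp [0.6153 0.2781 0.0653] yaw 8.96 x [ 0.0036  0.001  -1.    ] F [-0.2 -0.2 -3.1] gap 48.5
delta tool mm (orig axes) [42.3  0.1 -3.2]
rx total 0.06
delta in final axes [42.3  0.1 -3.1]
```

View pics/wrist11.png

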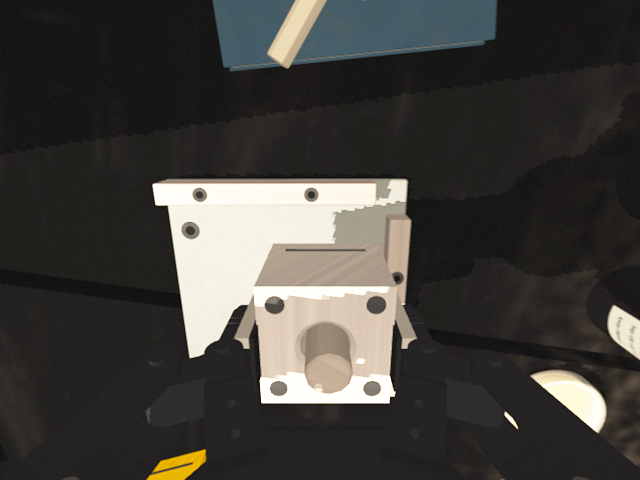

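View pics/c11z.png

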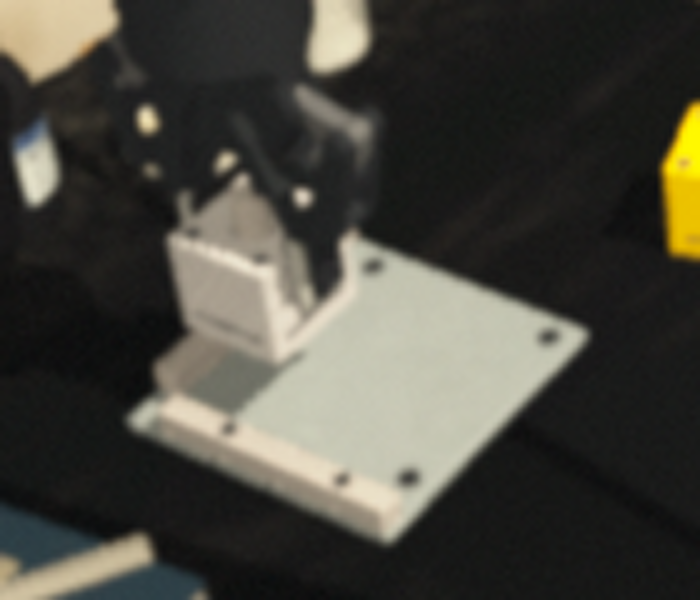

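Holder hovers over the plate, inside both fences. I'll lower it toward the plate.

Emit:
move_arm(deltas=[30, 10, 0, -3, 0, 0, 0, 30, 12, 0, 0, 0, 0, 0, 30, 10, 0, 0, 0, 0, 0, 30, 4, 0, 0, 0, 0, 0, 30, 2, 0, 0, 0, 0, 0, 30, 0, 0, 0, 0, 0, 0, 30, 0, 0, 0, 0, 0, 0, 30, 0, 0, 0, 0, 0, 0])

```text
t: 13.0
tcp_pos: [0.6113, 0.2776, 0.0258]
tool_rot: [-0.055, 0.705, 0.055, 0.705]
force: [0.7, -0.8, -4.6]
finger_gap: 0.571
```

```bash
python3 -c "
from h import *
plan([.6123,.2777,.022],8.9)"
```

```text
t 13.0 tcp [0.6113 0.2776 0.0258] yaw 8.98 x [ 1.e-03  3.e-04 -1.e+00] F [ 0.7 -0.8 -4.6] gap 48.8
delta tool mm (orig axes) [ 3.8 -0.   1. ]
rx total 0.08
delta in final axes [ 3.8 -0.   1. ]
```

Emit:
move_arm(deltas=[30, 1, 0, 0, 0, 0, 0, 30, 1, 0, 0, 0, 0, 0, 30, 1, 0, 0, 0, 0, 0, 30, 0, 0, 0, 0, 0, 0, 30, 0, 0, 0, 0, 0, 0])

```text
t: 13.5
tcp_pos: [0.6108, 0.2774, 0.0223]
tool_rot: [-0.055, 0.705, 0.055, 0.705]
force: [-0.0, 0.5, -4.5]
finger_gap: 0.569
```

Emit:
move_arm(deltas=[30, 1, 0, 0, 0, 0, 0, 30, 0, 0, 0, 0, 0, 0, 30, 0, 0, 0, 0, 0, 0])

```text
t: 13.8
tcp_pos: [0.611, 0.2775, 0.022]
tool_rot: [-0.055, 0.705, 0.055, 0.705]
force: [-1.6, -1.1, 1.9]
finger_gap: 0.576
```

Holder is on the plate (Fz changed by about 6 N). I'll slide it toward the corner.

Emit:
move_arm(deltas=[30, 0, 4, 4, 0, 0, 0, 30, 0, 4, 4, 0, 0, 0, 30, 0, 2, 2, 0, 0, 0, 30, 0, 0, 0, 0, 0, 0, 30, 0, 0, 0, 0, 0, 0])

```text
t: 14.3
tcp_pos: [0.62, 0.2894, 0.022]
tool_rot: [-0.055, 0.704, 0.056, 0.706]
force: [-1.0, -1.1, 4.3]
finger_gap: 0.569
```

```bash
python3 -c "
from h import *
plan([.6223,.2914,.022],8.9)"
```

```text
t 14.3 tcp [0.62   0.2894 0.022 ] yaw 9.0 x [ 1.7e-03  6.0e-04 -1.0e+00] F [-1.  -1.1  4.3] gap 48.6
delta tool mm (orig axes) [0.  1.6 2.6]
rx total 0.1
delta in final axes [-0.   1.6  2.6]
```

Emit:
move_arm(deltas=[30, 0, 1, 1, 0, 0, 0, 30, 0, 0.5, 1, 0, 0, 0, 30, 0, 0, 0, 0, 0, 0, 30, 0, 0, 0, 0, 0, 0])

```text
t: 14.7
tcp_pos: [0.6207, 0.2903, 0.022]
tool_rot: [-0.056, 0.705, 0.055, 0.705]
force: [-3.0, -4.4, 6.6]
finger_gap: 0.57
```

Emit:
move_arm(deltas=[30, 0, 0.5, 0.5, 0, 0, 0, 30, 0, 0, 0, 0, 0, 0, 30, 0, 0, 0, 0, 0, 0])

```text
t: 15.0
tcp_pos: [0.6211, 0.2908, 0.022]
tool_rot: [-0.056, 0.705, 0.055, 0.705]
force: [-3.2, -4.1, 6.5]
finger_gap: 0.57
```

Emit:
move_arm(deltas=[30, 0, 0.5, 0.5, 0, 0, 0, 30, 0, 0, 0, 0, 0, 0, 30, 0, 0, 0, 0, 0, 0])

```text
t: 15.3
tcp_pos: [0.6215, 0.2913, 0.022]
tool_rot: [-0.056, 0.705, 0.055, 0.705]
force: [-3.5, -5.6, 7.2]
finger_gap: 0.567
```

Emit:
move_arm(deltas=[30, -0.3, 0.5, 0.7, 0, 0, 0, 30, 0, 0, 0, 0, 0, 0, 30, 0, 0.5, 0.7, 0, 0, 0, 30, 0, 0, 0, 0, 0, 0, 30, 0, 0, 0, 0, 0, 0])

```text
t: 15.8
tcp_pos: [0.6216, 0.2915, 0.022]
tool_rot: [-0.057, 0.706, 0.055, 0.704]
force: [-4.7, -6.7, 7.2]
finger_gap: 0.575
```

Emit:
move_arm(deltas=[30, 0, 0.5, 0.5, 0, 0, 0, 30, 0, 0, 0, 0, 0, 0, 30, 0, 0, 0, 0, 0, 0])

```text
t: 16.1
tcp_pos: [0.6217, 0.2914, 0.0221]
tool_rot: [-0.057, 0.707, 0.054, 0.703]
force: [-5.4, -8.3, 9.5]
finger_gap: 0.576
```

Emit:
move_arm(deltas=[30, 0, 0.5, 0.5, 0, 0, 0, 30, 0, 0, 0, 0, 0, 0, 30, 0, 0, 0, 0, 0, 0])

```text
t: 16.4
tcp_pos: [0.6217, 0.2915, 0.0221]
tool_rot: [-0.057, 0.707, 0.054, 0.703]
force: [-6.1, -11.1, 10.3]
finger_gap: 0.571
```

```bash
python3 -c "
from h import *
plan([.6223,.2914,.022],8.9)"
```

```text
t 16.4 tcp [0.6217 0.2915 0.0221] yaw 9.06 x [-0.0054 -0.005  -1.    ] F [ -6.1 -11.1  10.3] gap 48.8
delta tool mm (orig axes) [ 0.1 -0.2  0.6]
rx total 0.16
delta in final axes [ 0.1 -0.2  0.6]
```

Stalled against both fences. I'll build up the pressing force.

Emit:
move_arm(deltas=[30, -0.5, 0.5, 1, 0, 0, 0, 30, 0, 0.4, 1, 0, 0, 0, 30, 0, 0, 0, 0, 0, 0, 30, 0, 0, 0, 0, 0, 0, 30, 0, 0, 0, 0, 0, 0])

```text
t: 16.9
tcp_pos: [0.6219, 0.2915, 0.0222]
tool_rot: [-0.058, 0.708, 0.054, 0.701]
force: [-8.5, -12.3, 10.8]
finger_gap: 0.576
```

```bash
python3 snap.py wrist 12; python3 snap.py scene 12; python3 -c "
from h import *
d=dict(np.load('scene12.npz'));cv2.imwrite('pics/c12z.png',cv2.resize(d['image'][250:370,140:280,::-1],None,fx=5,fy=5,interpolation=cv2.INTER_CUBIC))
d=dict(np.load('wrist12.npz'));P=cloud(d)
m=(abs(P[...,2]-.054)<.005)&(abs(P[...,0]-.622)<.04)&(abs(P[...,1]-.291)<.04);print(m.sum(),cv2.minAreaRect(P[m][:,:2].astype(np.float32)*1000),np.median(P[m][:,2]))
m=(P[...,2]>.064)&(P[...,2]<.08)&(abs(P[...,0]-.622)<.015)&(abs(P[...,1]-.291)<.015);print(m.sum(),np.median(P[m],0),P[m].max(0))
"
```

```text
t 16.95 tcp [0.6219 0.2915 0.0222] yaw 9.09 x [-0.0094 -0.0073 -0.9999] F [ -8.6 -11.   11.5] gap 48.8
t 17.0 tcp [0.6219 0.2916 0.0222] yaw 9.09 x [-0.0094 -0.0073 -0.9999] F [ -8.1 -11.6  11.1] gap 48.8
15178 ((622.3616333007812, 291.9102478027344), (76.35128021240234, 52.07536315917969), 9.440680503845215) 0.05452172136328092
1913 [0.62153615 0.29437839 0.07021626] [0.62969531 0.30058644 0.07202082]
```

View pics/wrist12.png

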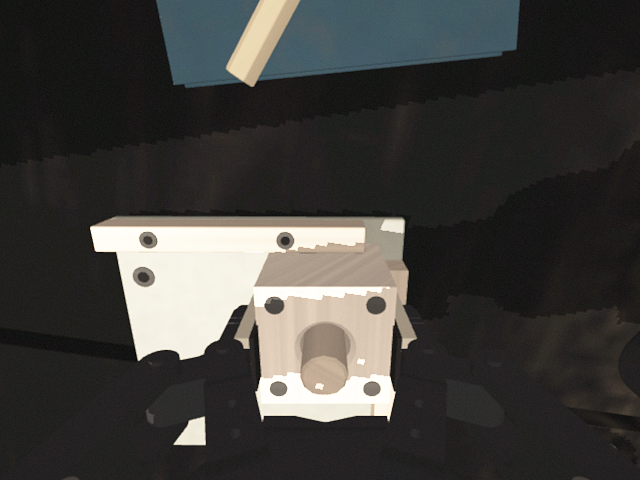

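View pics/c12z.png

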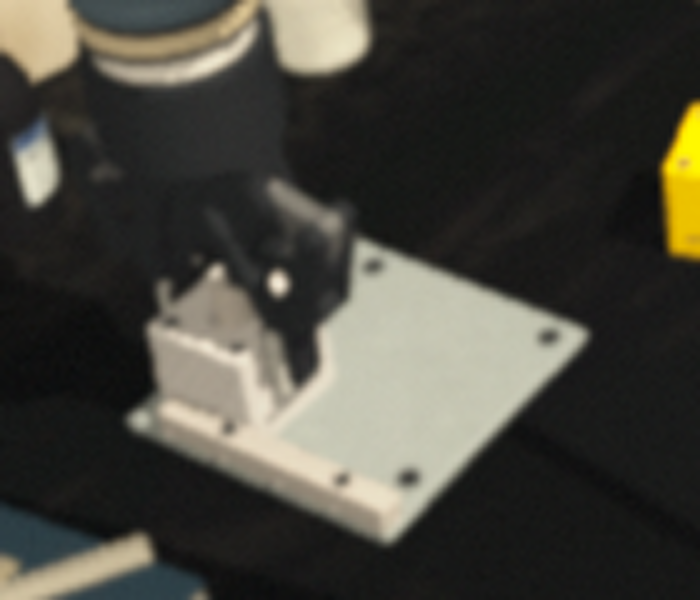

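Holder is in the corner: fitted centre (0.622, 0.292) against home (0.622, 0.291), rod top at z = 0.070 as required. The push is about 10 N each way. I'll raise it a little, trim the small wrist tilt and take some load off the plate.

Emit:
move_arm(deltas=[30, -0.5, 0.5, 1, 0, -0.3, 0.2, 30, -0.3, 0.3, 0.5, 0, -0.2, 0.2, 30, 0, 0, 0, 0, 0, 0, 30, 0, 0, 0, 0, 0, 0, 30, 0, 0, 0, 0, 0, 0])

```text
t: 17.5
tcp_pos: [0.6222, 0.2916, 0.0221]
tool_rot: [-0.056, 0.706, 0.056, 0.703]
force: [-8.7, -13.2, 8.1]
finger_gap: 0.57
```

```bash
python3 -c "
from h import *
plan([.6223,.2914,.022],8.9)
from station import manip
s=manip.sense();f=np.array(s['force']);print(f[:2]@[.988,.157],f[:2]@[-.157,.988])"
```

```text
t 17.5 tcp [0.6222 0.2916 0.0221] yaw 9.11 x [-4.5e-03 -8.0e-04 -1.0e+00] F [ -8.7 -13.2   8.1] gap 48.7
delta tool mm (orig axes) [ 0.1 -0.2  0.1]
rx total 0.21
delta in final axes [ 0.1 -0.2  0.1]
-10.65117210816846 -11.682629057339755
```

Emit:
move_arm(deltas=[30, -0.3, 0.4, 1, 0, -0.2, 0, 30, 0, 0.3, 0.6, 0, 0, 0, 30, 0, 0, 0, 0, 0, 0, 30, 0, 0, 0, 0, 0, 0, 30, 0, 0, 0, 0, 0, 0])

```text
t: 18.0
tcp_pos: [0.6224, 0.2917, 0.0221]
tool_rot: [-0.057, 0.706, 0.056, 0.703]
force: [-10.4, -15.9, 9.4]
finger_gap: 0.572
```

```bash
python3 -c "
from h import *
plan([.6223,.2914,.022],8.9)
from station import manip
s=manip.sense();f=np.array(s['force']);print(f[:2]@[.988,.157],f[:2]@[-.157,.988])"
```

```text
t 18.0 tcp [0.6224 0.2917 0.0221] yaw 9.12 x [-0.0041 -0.0019 -1.    ] F [-10.4 -15.9   9.4] gap 48.9
delta tool mm (orig axes) [ 0.1 -0.3 -0.2]
rx total 0.22
delta in final axes [ 0.1 -0.3 -0.2]
-12.814371127133159 -14.031774174656215
```

Emit:
move_arm(deltas=[30, 0, 0, 0.6, 0, 0, 0, 30, 0, 0, 0, 0, 0, 0, 30, 0, 0, 0, 0, 0, 0, 30, 0, 0, 0, 0, 0, 0, 30, 0, 0, 0, 0, 0, 0, 30, 0, 0, 0, 0, 0, 0])

```text
t: 18.6
tcp_pos: [0.6224, 0.2917, 0.0221]
tool_rot: [-0.057, 0.707, 0.056, 0.703]
force: [-11.9, -15.5, 10.1]
finger_gap: 0.572
```

```bash
python3 snap.py wrist 13; python3 -c "
from h import *
from station import manip
s=manip.sense();f=np.array(s['force']);print(f[:2]@[.988,.157],f[:2]@[-.157,.988],np.round(s['qd'],4))
d=dict(np.load('wrist13.npz'));P=cloud(d)
ex=np.array([.9876,.1572]);ey=np.array([-.1572,.9876]);c=np.array([.643,.3201])
L=np.stack([(P[...,:2]-c)@ex,(P[...,:2]-c)@ey],-1)*1000
m=(abs(P[...,2]-.054)<.004)&(L[...,0]>-60)&(L[...,0]<10)&(L[...,1]>-60)&(L[...,1]<5)
v,u=np.nonzero(m);k=(u>265)&(u<388)&(v<405)
l=L[m][k];print(np.percentile(l,[1,99],axis=0),cv2.minAreaRect(P[m][k][:,:2].astype(np.float32)*1000)); 
m=(P[...,2]>.066)&(P[...,2]<.08)&(abs(L[...,0]+25)<12)&(abs(L[...,1]+25)<12);print('rod',np.median(L[m],0),np.median(P[m][:,2]))
cv2.imwrite('pics/w13z.png',cv2.resize(d['image'][200:430,220:430,::-1],None,fx=2.6,fy=2.6,interpolation=cv2.INTER_CUBIC))
"
```

```text
t 18.65 tcp [0.6224 0.2917 0.0221] yaw 9.11 x [-0.0053 -0.0022 -1.    ] F [-12.  -15.8  10.5] gap 49.0
-14.296867415810278 -13.692353910736255 [-0.0027  0.0001 -0.0012 -0.0017 -0.0013  0.0006]
[[-46.56198799 -49.3457115 ]
 [ -1.77585259   0.59786527]] ((622.947509765625, 291.6418762207031), (47.59077835083008, 52.19830322265625), 9.352964401245117)
rod [-25.00120874 -22.71237814] 0.07021626209273794
```

View pics/w13z.png

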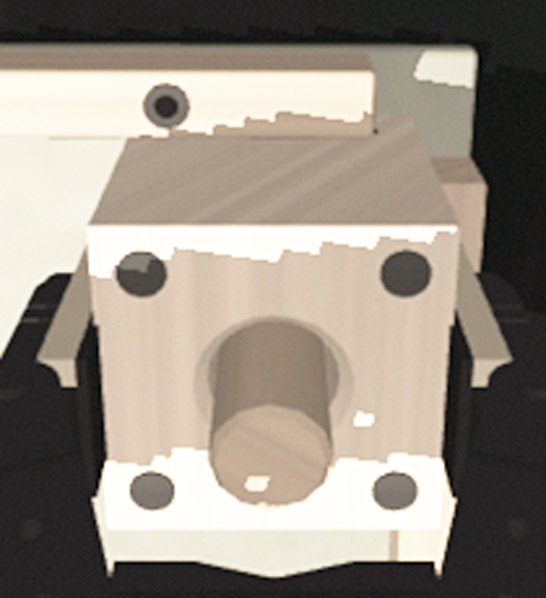

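The holder sits in the corner with about 14 N of push each way, and the arm is still. I'm handing the job in.

```bash
python3 -c "
from station import job
print(job.sign_off())"
```

```text
the job is handed in; nothing more can be done
None
```

I put the long rod in the holder's bore and pressed the holder into the corner of the stop. I handed the job in with the gripper still on the block and pushing; no verdict was reported.

**Steps**
- I pulled the long rod from the rack hole at about (0.424, -0.296) and lowered it 30 mm or so into the bore. After release its top measured 64 mm above the bench, which is the home height.
- I gripped the holder at 80 N, carried it left clear of the beige box, set it on the plate, slid it into the corner and built up the push.

**Last checks (t = 18.65 s of 72 s)**
- **Push:** the wrist read 14.3 N towards the back fence and 13.7 N towards the left fence. I could not measure each fence's own contact force; some of the push goes into friction.
- **Position:** the tool centre was 0.3 mm from the measured home point. The camera fits of the block were partly hidden by the fingers, but put it within about 1 mm of home. Yaw was 9.1° (tool) to 9.4° (camera) against the stop's 9.0°.
- **Rod:** its top was at z = 70 mm, as required on the plate. The camera put it about 2 mm off the bore axis towards the left fence. That estimate leans towards the side the camera sees, and the limit is 6 mm.
- **Stillness:** the tool was tilted about 0.006 rad and the joints were practically still.
- **Short rod and bystanders:** the short rod was still in its hole in the pictures taken after the pick. The arm never went near the stopwatch, spirit level or sample jar, but I did not measure them again at the end.

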